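# Fit the axle of the teaching-lab pulley stand

### The arm

A 7-joint arm with a two-finger parallel gripper is mounted at the origin on the work surface. World frame = base frame: x ahead of the robot, y to its left, z up, the work surface at z = 0. Lengths are in m, angles in rad, forces in N, time in s.
With the tool pointing down it reaches from about 0.4 to 0.85 m from the base axis. Payload 10.4 kg.
Tool frame: the origin (TCP) lies at the very end of the fingers, on their centre line; the grasp point (between the pads) lies 19 mm behind it; x points along the fingers, z is the direction in which the jaws open and shut, and the axes are right-handed (so a half turn about x gives the same grasp; the last joint's range is limited). The gripper opens to 85 mm and grips with 20 to 120 N. Pads are 22 mm wide; open, the fingers measure 114 mm over their backs; the gripper's body (76 mm by 85 mm) begins 54 mm behind the grasp point. The pads swing forward as they close: fully open they stand 13 mm farther back than shut.
Start: joints at [1.121, 0.332, -0.065, 1.46, 0.022, 1.35, -0.088], TCP at [0.259, -0.569, 0.231] pointing down, gripper open.
Joint ranges: [-2.6, 2.6], [-0.5, 2.12], [-1.47, 1.34], [0.16, 2.42], [-1.27, 4.41], [0.06, 2.06], [-2.6, 2.6]. Speed limits (rad/s): [2.22, 2.22, 2.79, 2.79, 3.14, 3.14, 3.14].

### API

Orientations are given as a unit quaternion [x, y, z, w].
In Python, from workcell import readout, camera, manip gives the robot as it stands.
- The arm moves only by the shell command python3 -m inch 'ROWS' [FORCE]. ROWS is JSON, a list of rows, each a list of 3 entries, a list of its own where there are three numbers: the turn, a rotation vector about the tool's x, y, z in degrees, then the shift along the tool's x, y, z in mm, then the closure, from 0 (fully open) to 1 (shut). In form: [[[wx, wy, wz], [dx, dy, dz], hand], ...]. A call has 1 to 10 rows; each row is the pose to reach, as a shift and turn from the pose measured when the call began, along the tool's axes at that moment; what a row does not reach only later rows make up. A row lasts 1/8 s, in which the tool goes at most 62.5 mm and 10.7 degrees, less where a joint would pass 70% of its speed; a pose out of reach is approached as far as the arm can. A call with a gripper value outside its range is refused whole. The fingers move at their own pace and stop on an object; FORCE is the grip in N (left out, the last holds). Time passes only in rows, so rows that repeat a pose let the fingers close. It gives the time, the measured TCP pose, the force and the opening at its end, in the units of the state.
- readout.get_obs(): the state, without advancing time (a new reading comes with each control period).
- camera(name): name is "side" or "top" or "wrist"; returns a dict with "pixels" (480x640x3 uint8, red, green, blue), "range_z" (480x640 float32, m along the optical axis (not along the pixel's ray), 0 where there is no reading), "intrinsics" (3x3 intrinsics, pixels), "extrinsics" (4x4, takes a point from world to camera coordinates); the wrist camera has in their place "T_tool_cam" (4x4, takes a point from camera to tool coordinates, whose origin is the TCP and whose axes are the tool frame's). Camera axes: x right, y down, z forward; pixel columns grow to the right and rows downward; lengths in m; the calibration is good to about 2 mm. A picture is of the moment at which its call begins: read the wrist's pose just before it.
- manip.hand_in(): hands the job in, once; it reports no verdict.
The state is a dict: "clock": time; "joint_pos": joint angles; "joint_velocities": joint speeds; "tau": joint torques, N m; "position": TCP position; "ee_rot": TCP orientation; "ft_force": force on the tool from outside, world axes, zero at the start; "torque": the same for the moment, N m; "grip_width": opening from 0.0 (shut) to 1.0 (fully open).
Only numpy, scipy, OpenCV 4.12 (cv2) and the standard library are available. Lean on these libraries where they do the work, as an engineer would, in place of code of your own. Each camera call takes 0.05 s, during which the arm holds its last target.

### The job

Take the yellow-handled metal axle off its wooden rest and thread it, from the robot's side, through the near ear, the red pulley and the far ear of the blue pulley stand until its handle is fully home against the near ear, then let go. The ears are clamped off-centre by an unknown amount, so find the hole by feel and push gently, with light hand force only, and do not disturb the other things on the table.

Things in the scene. Friction and masses are not known exactly. Their poses are not given: they have to be found in the camera images.
- stand: Pulley stand, fixed. Blue base plate 130 (x) x 120 (y) x 12 mm; origin at the centre of its underside, x along the hole axis and away from the robot (within about 20 degrees), z up. It carries a fork of two upright aluminium ears, 72 mm wide, tops 82 mm above the table, with a red pulley between them. Keep pushes on the stand light: 35 N is too much.
- near_mid (a point): Point of the stand's base frame, NOT of the fork: on the base's centre line (y = 0), 65 mm up (the holes' height), at the near ear's robot-side face, x = -30 mm. Fork, holes and pulley are clamped together on a cross slot, anywhere from 14 mm to the -y to 14 mm to the +y side of this line; the offset is not measured. Clamped firmly: it does not shift under light pushes. Axes as the stand.
- far_mid (a point): As near_mid, at the far ear's outer face, x = +30 mm. Each ear is 8 mm thick (x = -30 to -22 and +22 to +30 mm) with a round 12.4 mm hole, chamfered 2 mm on its robot-side face. Both holes are in line, parallel to the stand's x, 65 mm above the table. The pulley on the same axis (diameter 56, x = -9 to +9 mm, bore 15 mm) turns freely.
- axle_grip (a point): The loose axle, about 40 g: yellow square handle 40 mm long, 20 x 20 mm across, with an aluminium rod, 10 mm diameter, sticking out 72 mm from one end. This point is the handle's centre, on the rod's axis; x points along the rod to its free end. Shoulder at x = +20, rod end at +92 mm. Fully home, this point is at x = -50 mm of the stand. Grip from above, across the 20 mm.
- axle_tip (a point): Centre of the free end of the axle's rod (square end with 0.8 mm rounded rim), 92 mm from the handle's centre; x as for axle_grip.
- rest: Wooden rest, fixed: plate 80 (x) x 60 (y) x 8 mm, origin at the centre of its underside, z up. The axle lies level along x, axis 45 mm above the table, handle centre at x = -50 mm: the handle on a 12 mm wide post (x = -40 to -32 mm), narrower than itself; the rod in an open-topped 12 mm notch of a second post (x = +25 to +31 mm, 30 mm wide, top 49 mm up).
- cell: Bystander: round battery cell standing upright, diameter 33 mm, 59 mm tall; origin at the centre of its underside.
- lamp: Bystander: blue lamp board 100 x 60 mm, 39 mm tall with its bulb and two terminals; origin at the centre of its underside.
- holder: Bystander: yellow battery holder 70 x 32 mm, 21 mm tall; origin at the centre of its underside.
- tub: Bystander: clear open tub 120 x 90 x 50 mm; origin at the centre of its underside.

How it is judged:
On the way, in this order (a step that is already met when the one before it is completed fails the run):
1. the rod's end is through the near ear (x of axle_tip in the frame of stand above -0.018 m and z of axle_tip in the frame of stand between 0.059 and 0.071 m and y of axle_tip in the frame of stand between -0.022 and 0.022 m), for 0.1 s.
2. the rod's end is through the far ear (x of axle_tip in the frame of stand above 0.031 m and z of axle_tip in the frame of stand between 0.059 and 0.071 m and y of axle_tip in the frame of stand between -0.022 and 0.022 m), for 0.1 s.
At the end, for the whole second after the job is handed in: The axle lies at rest through both ears and the pulley, level and in line with the holes (within 0.1 rad), released, with its handle home: no more than 2.5 mm between the handle's shoulder and the near ear (x of axle_grip in the frame of stand above -0.0525 m and x of axle_tip in the frame of stand above 0.038 m and z of axle_grip in the frame of stand between 0.058 and 0.072 m and y of axle_grip in the frame of stand between -0.022 and 0.022 m and angle between the x axis of axle_grip and the x axis of stand, either way round below 0.1 rad and linear speed of axle below 0.02 m/s); the robot touches nothing.
It fails at once if the stand was pushed with more than 35 N (contact force between stand and anything else above 35 N).
It fails at once if a bystander was moved by more than 15 mm (distance of any of cell, lamp, holder, tub from where it was at the start of the episode above 0.015 m).
It also fails if it takes over 72 s, if anything falls off the work surface, if the arm or the gripper's body presses on something with over 40 N, if the wrist force passes 120 N, or if a joint passes its speed limit or range.

## Working session

There is one attempt and no reset: what is moved stays moved. The work goes in short steps, Python scripts to look and compute and a shell command to move; the robot and the scene stay as the last step left them, time stands still between calls to the robot, and variables do not carry over. Pictures are saved under pics/ and viewed, and the job is handed in when it is done.

```bash
ls; mkdir -p pics; python3 - <<'E'
from workcell import readout, camera, manip
import cv2
o=readout.get_obs()
for k,v in o.items(): print(k,v)
for n in ["side","top","wrist"]:
    c=camera(n); cv2.imwrite(f"pics/{n}0.png",c["pixels"][:,:,::-1]); print(n,c["intrinsics"].tolist(),(c.get("extrinsics") if n!="wrist" else c["T_tool_cam"]).round(4).tolist())
E
```

```text
pics
clock 0.0
joint_pos [ 1.12138441  0.33286797 -0.06468891  1.46092828  0.02159704  1.34989738
 -0.08852309]
joint_velocities [ 0.00122091  0.00092371  0.00100805 -0.00082385 -0.00072452  0.00038141
 -0.00108082]
tau [ 1.17736905e-03 -6.25439072e+01  4.99272044e-02 -3.91602552e+01
  1.62450713e-02  9.98746196e-03 -7.04300362e-06]
position [ 0.25856928 -0.5685999   0.23052456]
ee_rot [ 0.38301585  0.59497978 -0.38251741  0.59411981]
ft_force [ 0.63250655 -0.22340723  0.33754007]
torque [-0.03336201 -0.04921453  0.00794365]
grip_width 1.0007863299353175
side [[588.6224607173772, 0.0, 317.922837550019], [0.0, 588.6224607173772, 254.02670034998775], [0.0, 0.0, 1.0]] [[-0.9341, -0.3569, -0.0033, 0.5514], [-0.1714, 0.4569, -0.8729, 0.1445], [0.313, -0.8148, -0.488, 0.9573], [0.0, 0.0, 0.0, 1.0]]
top [[516.6552271128253, 0.0, 329.15937177225396], [0.0, 516.6552271128253, 242.86796078163098], [0.0, 0.0, 1.0]] [[0.0273, -0.9996, 0.0103, 0.0373], [-0.9852, -0.0287, -0.1689, 0.5815], [0.1691, -0.0055, -0.9856, 0.9319], [0.0, 0.0, 0.0, 1.0]]
wrist [[362.52120682460145, 0.0, 321.3749598599186], [0.0, 362.52120682460145, 237.6989138810158], [0.0, 0.0, 1.0]] [[0.0011, -0.2937, 0.9559, -0.1423], [0.0007, -0.9559, -0.2937, 0.0747], [1.0, 0.001, -0.0009, 0.0003], [0.0, 0.0, 0.0, 1.0]]
```

View pics/top0.png

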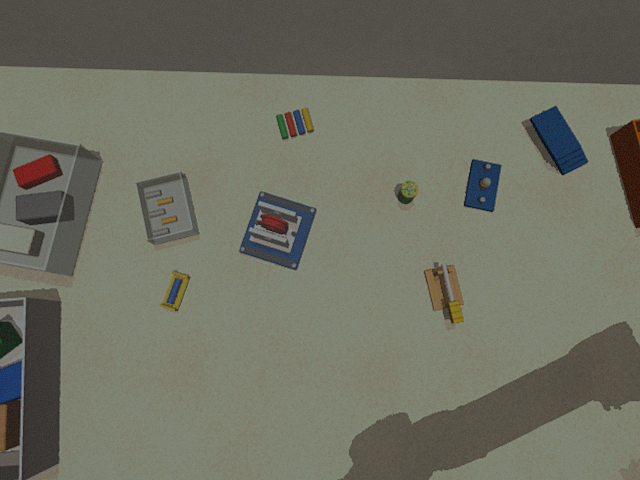

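View pics/side0.png

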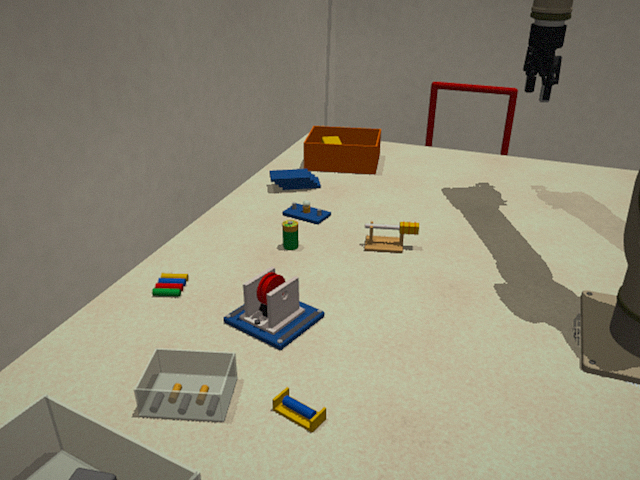

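View pics/wrist0.png

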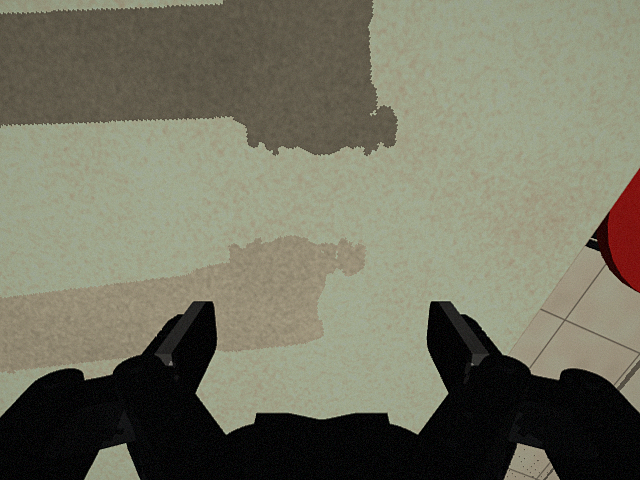

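The top view shows the stand at about (278,229), with its pulley at (272,224). The axle's handle is at (456,312) and its rod runs up to (437,265). The cell is at (407,191), the lamp at (483,185), the holder at (176,291) and the tub at (168,208). Next I'll measure poses.

```bash
cat > h.py <<'E'
import numpy as np, cv2
from workcell import readout, camera, manip
from scipy.spatial.transform import Rotation as R
def cam(n):
    o=readout.get_obs(); c=camera(n)
    if n=="wrist":
        T=np.eye(4);T[:3,:3]=R.from_quat(o["ee_rot"]).as_matrix();T[:3,3]=o["position"]; M=T@c["T_tool_cam"]
    else: M=np.linalg.inv(c["extrinsics"])
    return c["pixels"],c["range_z"],c["intrinsics"],M
def ray(K,M,uv):
    d=np.column_stack([(uv[:,0]-K[0,2])/K[0,0],(uv[:,1]-K[1,2])/K[1,1],np.ones(len(uv))])
    return M[:3,3],d@M[:3,:3].T
def onplane(K,M,uv,z):
    p,d=ray(K,M,np.atleast_2d(np.asarray(uv,float))); return p+d*((z-p[2])/d[:,2])[:,None]
def cloud(D,K,M):
    v,u=np.mgrid[:480,:640]; p,d=ray(K,M,np.column_stack([u.ravel(),v.ravel()])) 
    return (p+d*D.ravel()[:,None]).reshape(480,640,3)
E
python3 - <<'E'
from h import *
I,D,K,M=cam("top"); hsv=cv2.cvtColor(I,cv2.COLOR_RGB2HSV)
def comp(m,u0,u1,v0,v1):
    z=np.zeros_like(m); z[v0:v1,u0:u1]=m[v0:v1,u0:u1]; return z
blue=cv2.inRange(hsv,(100,110,50),(125,255,255)); yel=cv2.inRange(hsv,(20,150,80),(35,255,255))
P=cloud(D,K,M)
b=comp(blue,230,330,180,280)
# base plate: hull of blue in plane 12mm
ys,xs=np.nonzero(b); W=onplane(K,M,np.column_stack([xs,ys]),.012)[:,:2].astype(np.float32)
r=cv2.minAreaRect(W); print("stand",r, cv2.boxPoints(r))
y=comp(yel,435,475,290,335); ys,xs=np.nonzero(y); 
W=onplane(K,M,np.column_stack([xs,ys]),.055)[:,:2].astype(np.float32); print("handle",cv2.minAreaRect(W),len(xs))
print("handle z", np.percentile(P[y>0][:,2],[10,50,90]))
w=comp(cv2.inRange(hsv,(5,90,60),(19,255,255)),415,475,255,335)
ys,xs=np.nonzero(w);W=onplane(K,M,np.column_stack([xs,ys]),.008)[:,:2].astype(np.float32); print("rest",cv2.minAreaRect(W),len(xs))
# points by height around
for nm,(u0,u1,v0,v1),zz in [("ears",(240,320,190,270),(.074,.09)),("rod",(425,475,255,335),(.04,.07))]:
    Q=P[v0:v1,u0:u1].reshape(-1,3); Q=Q[(Q[:,2]>zz[0])&(Q[:,2]<zz[1])]; print(nm,len(Q),cv2.minAreaRect(Q[:,:2].astype(np.float32)),Q[:,2].mean())
big=cv2.resize(I[180:340,230:490],None,fx=3,fy=3,interpolation=cv2.INTER_CUBIC)
cv2.imwrite("pics/topcrop.png",big[:,:,::-1])
E
```

```text
stand ((0.6098662614822388, 0.15661662817001343), (0.11755083501338959, 0.12762273848056793), 74.18807983398438) [[0.53245425 0.11745254]
 [0.6552479  0.08267785]
 [0.6872783  0.19578072]
 [0.5644846  0.23055542]]
handle ((0.4574294686317444, -0.18346057832241058), (0.03838811814785004, 0.019097022712230682), 10.792044639587402) 199
handle z [0.05213467 0.05477853 0.05688234]
rest ((0.4935086965560913, -0.1749034970998764), (0.10488469898700714, 0.05972260609269142), 13.331768035888672) 922
ears 586 ((0.6128125786781311, 0.15965229272842407), (0.07177843898534775, 0.06103871762752533), 74.11113739013672) 0.08202982355510345
rod 514 ((0.4927259683609009, -0.17424099147319794), (0.11176957190036774, 0.030304130166769028), 9.999022483825684) 0.05134372579755498
```

View pics/topcrop.png

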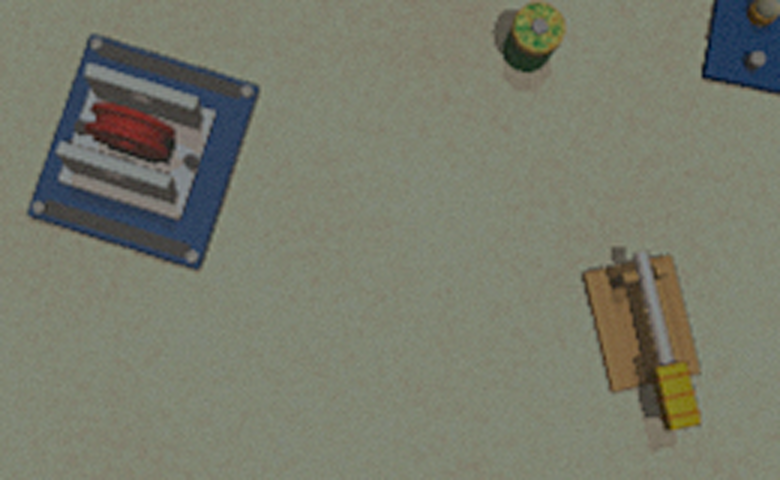

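```bash
cat >> h.py <<'E'
def toolR(yaw): # x down, y = back along -rod, z left
    c,s=np.cos(yaw),np.sin(yaw); return np.column_stack([[0,0,-1],[-c,-s,0],[-s,c,0]])
def goto(p,yaw):
    o=readout.get_obs(); Rm=R.from_quat(o["ee_rot"]).as_matrix()
    print("t",o["clock"],"turn",R.from_matrix(Rm.T@toolR(yaw)).as_rotvec(degrees=True).round(2),"shift",(1000*Rm.T@(np.array(p)-o["position"])).round(1), "F",o["ft_force"].round(1),"yaw now",np.degrees(np.arctan2(-Rm[1,1],-Rm[0,1])).round(2), "grip",round(o["grip_width"],3))
E
python3 - <<'E'
from h import *
print(R.from_quat(readout.get_obs()["ee_rot"]).as_matrix().round(3))
goto([.457,-.183,.16],np.radians(10.5))
E
```

```text
[[-0.     0.91   0.414]
 [ 0.001  0.414 -0.91 ]
 [-1.    -0.    -0.001]]
t 0.2 turn [-1.6605e+02 -1.0000e-02 -7.0000e-02] shift [  71.   340.3 -269. ] F [-0.8  0.1 -0.7] yaw now -155.55 grip 1.0
```

```bash
python3 -m inch '[[[-10,0,0],[0,20,-15],0],[[-20,0,0],[0,50,-40],0],[[-30,0,0],[0,80,-65],0],[[-40,0,0],[0,120,-95],0],[[-50,0,0],[0,160,-125],0],[[-60,0,0],[0,200,-160],0],[[-70,0,0],[0,240,-190],0],[[-80,0,0],[0,280,-220],0],[[-90,0,0],[0,310,-250],0],[[-100,0,0],[0,340,-269],0]]'
python3 - <<'E'
from h import *
print(readout.get_obs()["joint_pos"].round(2))
goto([.457,-.183,.17],np.radians(10.5))
E
```

```text
clock: 1.45
position: [0.4571, -0.1813, 0.2312]
ee_rot: [-0.212, 0.675, 0.212, 0.675]
ft_force: [0.8, -0.3, -0.9]
grip_width: 1.004
[ 0.8   0.07 -0.53  1.78  0.04  1.3   0.87]
t 1.45 turn [-6.566e+01  1.000e-02 -3.000e-02] shift [61.2 -1.3 -1. ] F [ 0.8 -0.3 -0.9] yaw now -55.16 grip 1.004
```

```bash
python3 -m inch '[[[-10,0,0],[0,0,0],0],[[-20,0,0],[10,0,0],0],[[-30,0,0],[20,0,0],0],[[-40,0,0],[30,0,0],0],[[-50,0,0],[40,0,0],0],[[-60,0,0],[50,0,0],0],[[-65.7,0,0],[61,-1.3,-1],0],[[-65.7,0,0],[61,-1.3,-1],0],[[-65.7,0,0],[61,-1.3,-1],0]]'
python3 - <<'E'
from h import *
goto([.457,-.183,.026],np.radians(10.5))
print(readout.get_obs()["joint_pos"].round(2))
I,D,K,M=cam("wrist"); cv2.imwrite("pics/w1.png",I[:,:,::-1])
hsv=cv2.cvtColor(I,cv2.COLOR_RGB2HSV); P=cloud(D,K,M)
yel=cv2.inRange(hsv,(20,150,80),(35,255,255))
m=(yel>0)&(abs(P[:,:,2]-.055)<.004)
W=P[m][:,:2].astype(np.float32); print("handle depth",cv2.minAreaRect(W),len(W), P[m][:,2].mean())
ys,xs=np.nonzero(m);print(cv2.minAreaRect(onplane(K,M,np.column_stack([xs,ys]),.055)[:,:2].astype(np.float32)), xs.min(),xs.max(),ys.min(),ys.max())
E
```

```text
clock: 2.58
position: [0.4572, -0.1829, 0.1705]
ee_rot: [-0.543, 0.453, 0.543, 0.453]
ft_force: [0.2, 0.9, 0.1]
grip_width: 1.003
t 2.575 turn [-0.09  0.02 -0.  ] shift [ 1.445e+02  2.000e-01 -1.000e-01] F [0.2 0.9 0.1] yaw now 10.41 grip 1.003
[ 0.84  0.13 -0.58  1.86  0.08  1.18  1.98]
handle depth ((0.45636239647865295, -0.1826515942811966), (0.039508868008852005, 0.01939372718334198), 13.23063850402832) 1104 0.0544039392221053
((0.4559313654899597, -0.18276633322238922), (0.03933564946055412, 0.01932256855070591), 13.192047119140625) 308 335 205 256
```

View pics/w1.png

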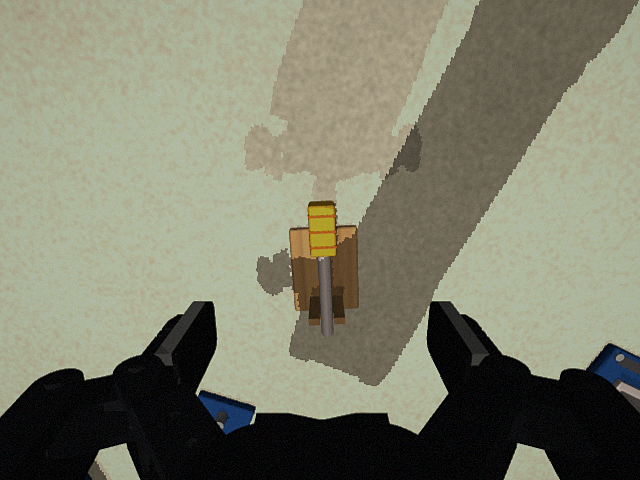

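```bash
python3 -m inch '[[[-2.7,0,0],[50,0.5,1],0],[[-2.7,0,0],[90,0.8,0.4],0],[[-2.7,0,0],[125,1,0.4],0],[[-2.7,0,0],[144,1,0.4],0],[[-2.7,0,0],[144,1,0.4],0],[[-2.7,0,0],[144,1,0.4],0]]'
python3 - <<'E'
from h import *
goto([.4562,-.1827,.026],np.radians(13.2))
I,D,K,M=cam("wrist"); cv2.imwrite("pics/w2.png",I[:,:,::-1])
E
```

```text
clock: 3.38
position: [0.457, -0.183, 0.0278]
ee_rot: [0.554, -0.439, -0.553, -0.44]
ft_force: [0.4, -0.5, -0.1]
grip_width: 1.001
t 3.375 turn [-0.1  -0.05  0.08] shift [1.8 0.7 0.4] F [ 0.4 -0.5 -0.1] yaw now 13.1 grip 1.001
```

View pics/w2.png

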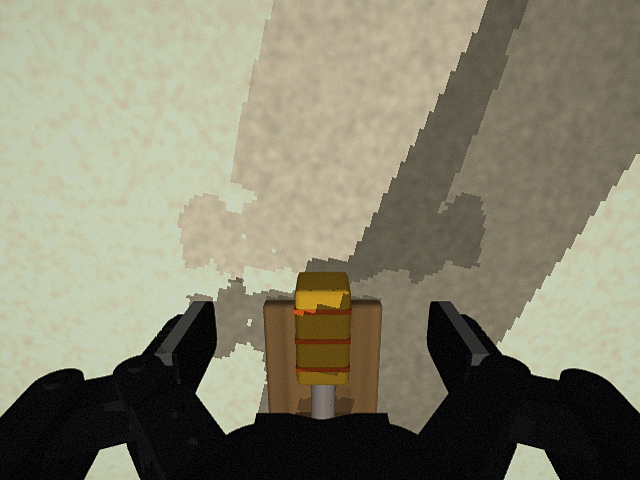

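The handle sits centred between the fingers (column 322), so I'll close on it.

```bash
python3 -m inch '[[[0,0,0],[1.5,0.5,0.3],0.3],[[0,0,0],[1.5,0.5,0.3],1],[[0,0,0],[1.5,0.5,0.3],1],[[0,0,0],[1.5,0.5,0.3],1],[[0,0,0],[1.5,0.5,0.3],1],[[0,0,0],[1.5,0.5,0.3],1],[[0,0,0],[1.5,0.5,0.3],1],[[0,0,0],[1.5,0.5,0.3],1]]' 50
python3 - <<'E'
from h import *
goto([.4562,-.1827,.15],np.radians(13.2))
I,D,K,M=cam("wrist"); cv2.imwrite("pics/w3.png",I[:,:,::-1])
E
```

```text
clock: 4.42
position: [0.4566, -0.183, 0.0266]
ee_rot: [0.555, -0.44, -0.553, -0.44]
ft_force: [-1.6, 0.6, 5.8]
grip_width: 0.228
t 4.425 turn [-0.1  -0.08  0.1 ] shift [-1.234e+02  1.000e-01  2.000e-01] F [-1.6  0.6  5.8] yaw now 13.1 grip 0.228
```

View pics/w3.png

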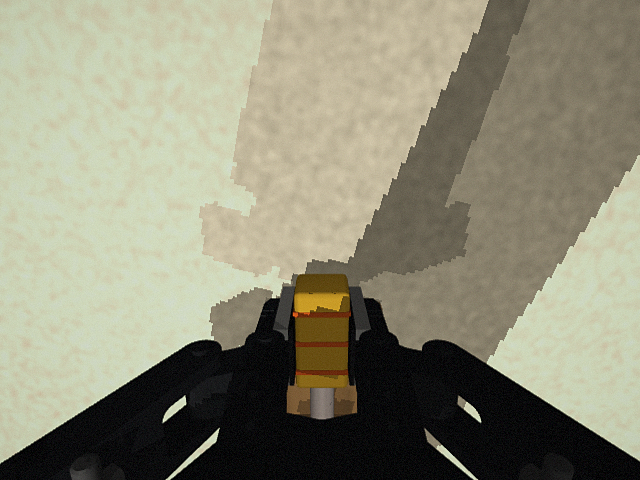

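```bash
python3 -m inch '[[[0,0,0],[-10,0,0],1],[[0,0,0],[-30,0,0],1],[[0,0,0],[-60,0,0],1],[[0,0,0],[-90,0,0],1],[[0,0,0],[-90,0,0],1]]'
python3 - <<'E'
from h import *
y=np.radians(-15.8); ex=np.array([np.cos(y),np.sin(y),0]); ey=np.array([-np.sin(y),np.cos(y),0])
C=np.array([.6099,.1566,0])
goto(C-.16*ex+.005*ey+[0,0,.116],y)
E
```

```text
clock: 5.1
position: [0.4579, -0.1833, 0.1191]
ee_rot: [0.556, -0.439, -0.551, -0.44]
ft_force: [-0.4, -0.3, -0.2]
grip_width: 0.223
t 5.1 turn [28.91 -0.17  0.35] shift [  1.9 -87.5 378.3] F [-0.4 -0.3 -0.2] yaw now 13.11 grip 0.223
```

```bash
python3 -m inch '[[[4,0,0],[0,-10,40],1],[[8,0,0],[0,-20,90],1],[[12,0,0],[0,-33,145],1],[[16,0,0],[0,-46,200],1],[[20,0,0],[0,-60,255],1],[[24,0,0],[0,-72,310],1],[[28,0,0.2],[0,-82,355],1],[[28.9,-0.2,0.4],[2,-87.5,378],1],[[28.9,-0.2,0.4],[2,-87.5,378],1],[[28.9,-0.2,0.4],[2,-87.5,378],1]]'
python3 - <<'E'
from h import *
y=np.radians(-15.8); ex=np.array([np.cos(y),np.sin(y),0]); ey=np.array([-np.sin(y),np.cos(y),0])
C=np.array([.6099,.1566,0])
goto(C-.16*ex+.005*ey+[0,0,.116],y)
for n in ["wrist","side","top"]:
    I,D,K,M=cam(n); np.savez(f"{n}4.npz",I=I,D=D,K=K,M=M)
    if n=="side": I=cv2.resize(I[180:380,180:400],None,fx=3,fy=3)
    if n=="top": I=cv2.resize(I[150:350,190:400],None,fx=3,fy=3)
    cv2.imwrite(f"pics/{n}4.png",I[:,:,::-1])
E
```

```text
clock: 6.35
position: [0.4572, 0.2036, 0.1154]
ee_rot: [-0.426, 0.565, 0.427, 0.563]
ft_force: [0.4, -1.0, -0.8]
grip_width: 0.227
t 6.35 turn [-0.01 -0.04 -0.1 ] shift [-0.6  0.3  1.3] F [ 0.4 -1.  -0.8] yaw now -15.81 grip 0.227
```

View pics/wrist4.png

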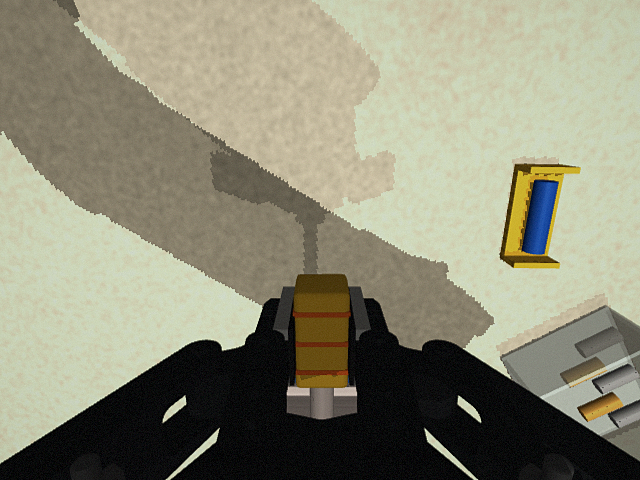

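View pics/side4.png

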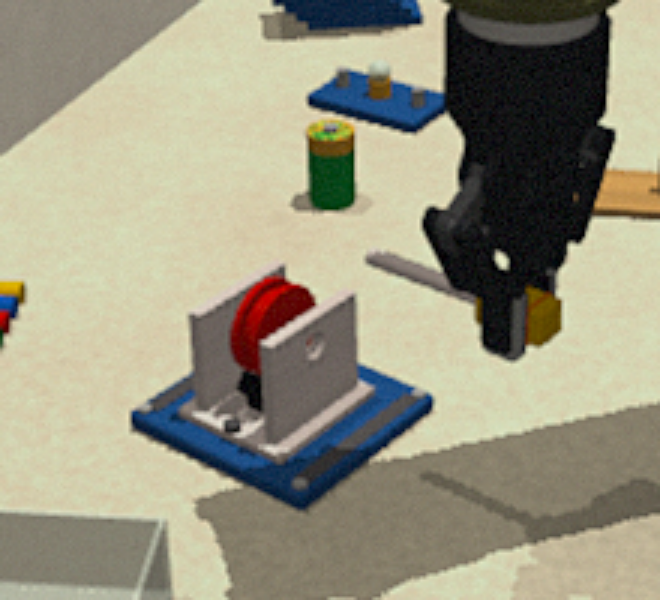

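View pics/top4.png

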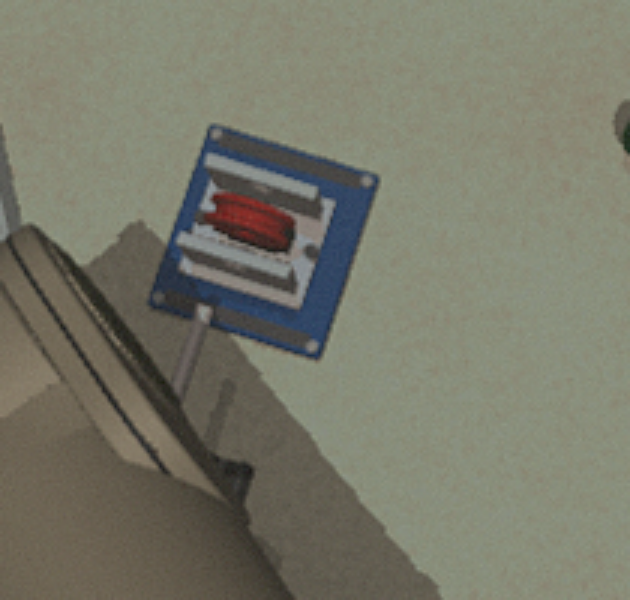

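```bash
python3 - <<'E'
from h import *
y=np.radians(-15.8); ex=np.array([np.cos(y),np.sin(y),0]); ey=np.array([-np.sin(y),np.cos(y),0])
C=np.array([.6099,.1566,0]); S=np.column_stack([ex,ey,[0,0,1]])
for n in ["side","top"]:
    z=np.load(n+"4.npz"); I,D,K,M=z["I"],z["D"],z["K"],z["M"]
    Q=(cloud(D,K,M)-C)@S
    inb=(abs(Q[:,:,1])<.06)&(Q[:,:,0]>-.08)&(Q[:,:,0]<.07)
    m=inb&(Q[:,:,2]>.03)
    for nm,a,b in [("near",-.036,-.020),("far",.018,.034)]:
        e=m&(Q[:,:,0]>a)&(Q[:,:,0]<b)&(Q[:,:,2]>.078)
        q=Q[e]; print(n,nm,len(q),"y",np.percentile(q[:,1],[0,2,98,100]).round(4),"x",np.percentile(q[:,0],[2,50,98]).round(4),"z",q[:,2].max().round(4))
        if len(q)>10: print("  slope dx/dy",np.polyfit(q[:,1],q[:,0],1))
    b=cv2.inRange(cv2.cvtColor(I,cv2.COLOR_RGB2HSV),(100,110,40),(125,255,255))>0
    q=Q[b&inb]; r=cv2.minAreaRect(q[:,:2].astype(np.float32)); print(n,"blue rect",r, q[:,2].mean())
    # rod
    w=(Q[:,:,0]>-.12)&(Q[:,:,0]<-.045)&(Q[:,:,2]>.12)&(Q[:,:,2]<.15)&(abs(Q[:,:,1])<.025)
    q=Q[w]; print("rod",len(q)); 
    if len(q)>10:
        print(" x",q[:,0].min(),q[:,0].max(),"y fit",np.polyfit(q[:,0],q[:,1],1),"ymean",q[:,1].mean(),"z",np.percentile(q[:,2],[5,50,95]),np.polyfit(q[:,0],q[:,2],1))
    if n=="side":
        cx=cv2.resize(I[270:320,260:310],None,fx=12,fy=12,interpolation=cv2.INTER_NEAREST); cv2.imwrite("pics/hole.png",cx[:,:,::-1])
        p,d=ray(K,M,np.array([[285.,295.5]])); 
        ps=(p-C)@S; ds=d[0]@S; t=(-.03-ps[0])/ds[0]; print("hole",ps+t*ds)
p=(readout.get_obs()["position"]-C)@S; print("tcp",p)
E
```

```text
side near 159 y [-0.0277 -0.0259  0.0444  0.0459] x [-0.0314 -0.0267 -0.0213] z 0.083
  slope dx/dy [ 0.0054602  -0.02676027]
side far 149 y [-0.0286 -0.0282  0.0435  0.0443] x [0.021  0.0251 0.031 ] z 0.0829
  slope dx/dy [0.00587503 0.02539051]
side blue rect ((-0.00026707351207733154, 0.0019114911556243896), (0.11611764878034592, 0.13194987177848816), 89.99577331542969) 0.009769800568079611
rod 187
 x -0.11976856420163075 -0.06615802865666848 y fit [-0.0064371  0.0073283] ymean 0.007931703196554162 z [0.12972876 0.13493364 0.13780404] [0.00573426 0.13490685]
hole [-0.03        0.00652764  0.0623664 ]
top near 177 y [-0.0317 -0.0304  0.039   0.0397] x [-0.0284 -0.0244 -0.0204] z 0.0874
  slope dx/dy [ 0.00309217 -0.02436751]
top far 174 y [-0.032  -0.0306  0.0383  0.0393] x [0.0234 0.0274 0.0318] z 0.0859
  slope dx/dy [0.00730751 0.027372  ]
top blue rect ((0.000756487250328064, 0.00015272945165634155), (0.11805128306150436, 0.1280238777399063), 89.91537475585938) 0.011594593153499954
rod 175
 x -0.11947415425087105 -0.06551345850922763 y fit [0.01542756 0.00212596] ymean 0.0007056355948922201 z [0.13397082 0.13706657 0.14053442] [0.00873652 0.13790854]
tcp [-0.1593041   0.00359859  0.11580808]
```

View pics/hole.png

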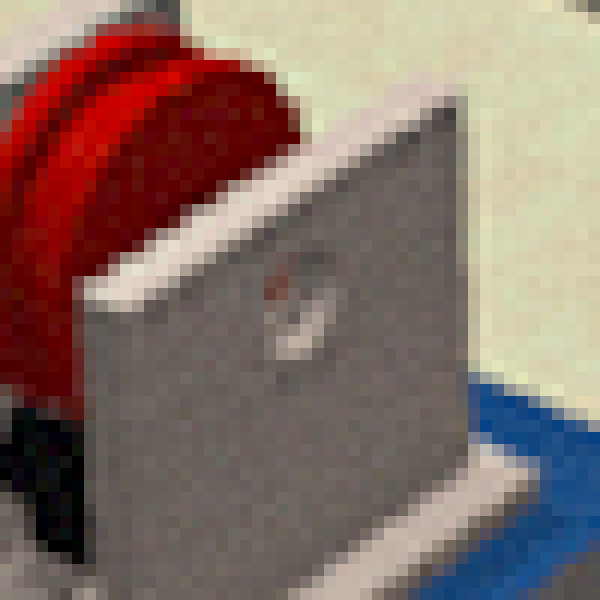

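The side camera shows the near hole at pixel (285,296). The hole comes out roughly 3 mm to +y of the rod (2 to 4.5 mm depending on the view). I'll go down to just short of the ear and compare the rod with the hole in the same view.

```bash
python3 -m inch '[[[0,0,0],[30,0,3],1],[[0,0,0],[60,0,3],1],[[0,0,0],[68.5,-8,3],1],[[0,0,0],[68.5,-20,3],1],[[0,0,0],[68.5,-20,3],1],[[0,0,0],[68.5,-20,3],1]]'
cat >> h.py <<'E'
y0=np.radians(-15.8); ex=np.array([np.cos(y0),np.sin(y0),0]); ey=np.array([-np.sin(y0),np.cos(y0),0])
C=np.array([.6099,.1566,0]); S=np.column_stack([ex,ey,[0,0,1]])
def st():
    o=readout.get_obs(); p=(o["position"]-C)@S; Rm=R.from_quat(o["ee_rot"]).as_matrix()
    print("t",round(o["clock"],2),"tcp stand mm",(p*1e3).round(1),"F stand",(o["ft_force"]@S).round(1),"M",(o["torque"]@S).round(2),"yaw",np.degrees(np.arctan2(-Rm[1,1],-Rm[0,1])).round(2),"grip",round(o["grip_width"],3),"err",R.from_matrix(Rm.T@toolR(y0)).as_rotvec(degrees=True).round(2))
E
python3 - <<'E'
from h import *
st()
for n in ["side","top"]:
    I,D,K,M=cam(n); np.savez(f"{n}5.npz",I=I,D=D,K=K,M=M)
    Q=(cloud(D,K,M)-C)@S
    w=(Q[:,:,0]>-.09)&(Q[:,:,0]<-.036)&(Q[:,:,2]>.05)&(Q[:,:,2]<.08)&(abs(Q[:,:,1])<.025)
    q=Q[w]; print(n,"rod",len(q)); 
    if len(q)>10:
        print(" x",q[:,0].min(),q[:,0].max(),"y fit",np.polyfit(q[:,0],q[:,1],1),"ymean",q[:,1].mean(),"z",np.percentile(q[:,2],[5,50,95]),np.polyfit(q[:,0],q[:,2],1))
    a=I[240:320,240:340] if n=="side" else I[180:280,220:320]
    cv2.imwrite(f"pics/{n}5.png",cv2.resize(a,None,fx=6 if n=="top" else 7,fy=6 if n=="top" else 7,interpolation=cv2.INTER_CUBIC)[:,:,::-1])
E
```

```text
clock: 7.25
position: [0.4781, 0.201, 0.0481]
ee_rot: [-0.426, 0.564, 0.426, 0.564]
ft_force: [0.5, -0.0, -0.3]
grip_width: 0.223
t 7.25 tcp stand mm [-138.9    6.9   48.1] F stand [ 0.5  0.1 -0.3] M [-0.04 -0.03  0.03] yaw -15.9 grip 0.223 err [-0.1   0.02  0.  ]
side rod 139
 x -0.0897344569889996 -0.04574964327009025 y fit [-0.01176031  0.01036017] ymean 0.011166684219613275 z [0.06247621 0.06802667 0.07034385] [0.00516309 0.06765286]
top rod 116
 x -0.08686614432583202 -0.04521217495161185 y fit [0.01285884 0.0050245 ] ymean 0.004182470194973858 z [0.06544864 0.06974276 0.07292864] [0.01972825 0.07076025]
```

View pics/side5.png

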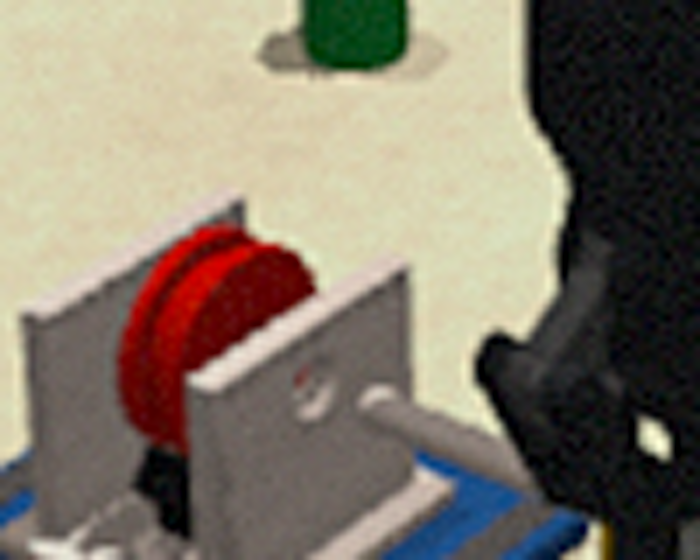

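View pics/top5.png

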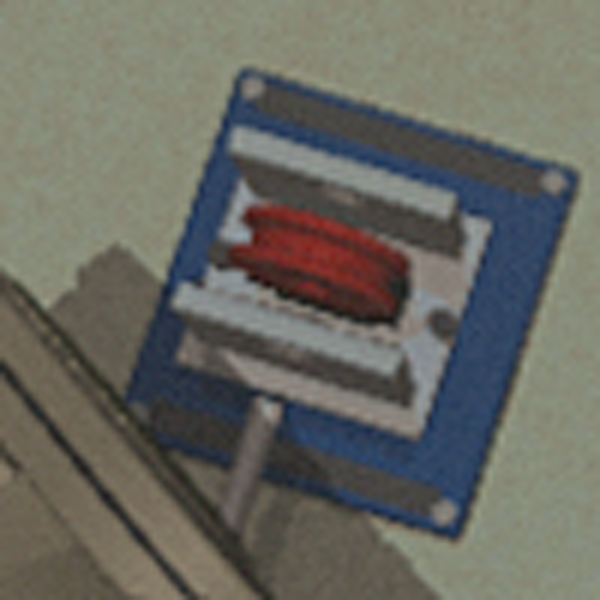

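```bash
python3 - <<'E'
from h import *
z=np.load("side5.npz");K,M=z["K"],z["M"]
def f(uv,x):
    p,d=ray(K,M,np.array([uv],float)); ps=(p-C)@S; ds=d[0]@S; return (1e3*(ps+(x-ps[0])/ds[0]*ds)).round(1)
print("tip",f((293.7,296.7),-.046)); print("hole",f((284.7,296),-.030))
print("ear corners", f((240+190/7,240+385/7),-.030),f((240+408/7,240+270/7),-.030))
z=np.load("top5.npz");K,M=z["K"],z["M"]
print("ear ends top edge near",[((onplane(K,M,np.array([[220+u/6,180+v/6]]),.082)-C)@S*1e3).round(1).tolist() for u,v in [(172,308),(400,378),(185,285),(412,352)]])
print("rod",[((onplane(K,M,np.array([[220+u/6,180+v/6]]),.070)-C)@S*1e3).round(1).tolist() for u,v in [(268,400),(257,440),(236,520)]])
E
```

```text
tip [-46.    3.5  64.6]
hole [-30.    7.3  61.8]
ear corners [-30.   49.6  86. ] [-30.  -29.2  77.4]
ear ends top edge near [[[-29.9, 39.2, 82.0]], [[-29.6, -34.2, 82.0]], [[-21.9, 37.7, 82.0]], [[-20.9, -35.2, 82.0]]]
rod [[[-46.7, 4.0, 70.0]], [[-59.6, 3.2, 70.0]], [[-85.0, 1.4, 70.0]]]
```

```bash
python3 -m inch '[[[0,0,0],[0.8,-6,0],1],[[0,0,0],[0.8,-13,0],1],[[0,0,0],[0.8,-13,0],1],[[0,0,0],[0.8,-13,0],1]]'
python3 - <<'E'
from h import *
st()
for n in ["side","top"]:
    I=0
    for k in range(4): # average noise
        a,D,K,M=cam(n); I=I+a.astype(float)/4
    I=I.round().astype(np.uint8); np.savez(f"{n}6.npz",I=I,D=D,K=K,M=M)
    a=I[265:325,255:325] if n=="side" else I[215:275,235:305]
    cv2.imwrite(f"pics/{n}6.png",cv2.resize(a,None,fx=10,fy=10,interpolation=cv2.INTER_CUBIC)[:,:,::-1])
E
```

```text
clock: 7.85
position: [0.4901, 0.1975, 0.0469]
ee_rot: [-0.426, 0.564, 0.426, 0.564]
ft_force: [0.3, 0.3, -0.5]
grip_width: 0.223
t 7.85 tcp stand mm [-126.5    6.8   46.9] F stand [ 0.2  0.3 -0.5] M [0.03 0.05 0.04] yaw -15.87 grip 0.223 err [-0.07 -0.   -0.03]
```

View pics/side6.png

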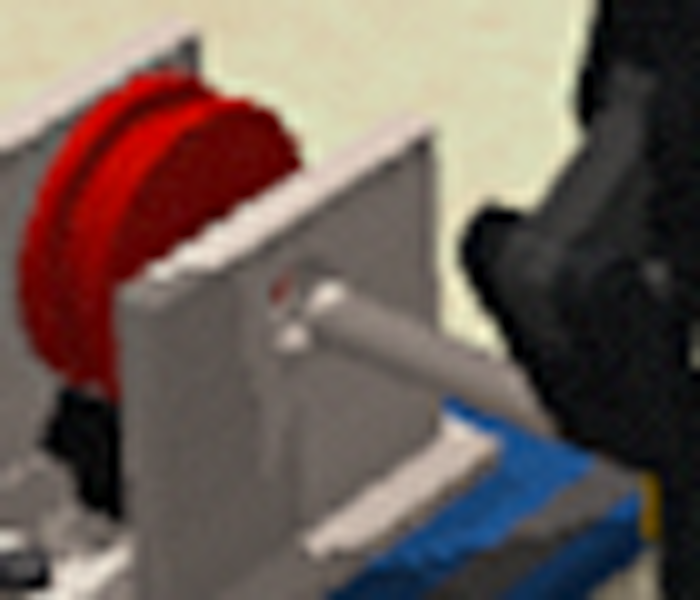

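View pics/top6.png

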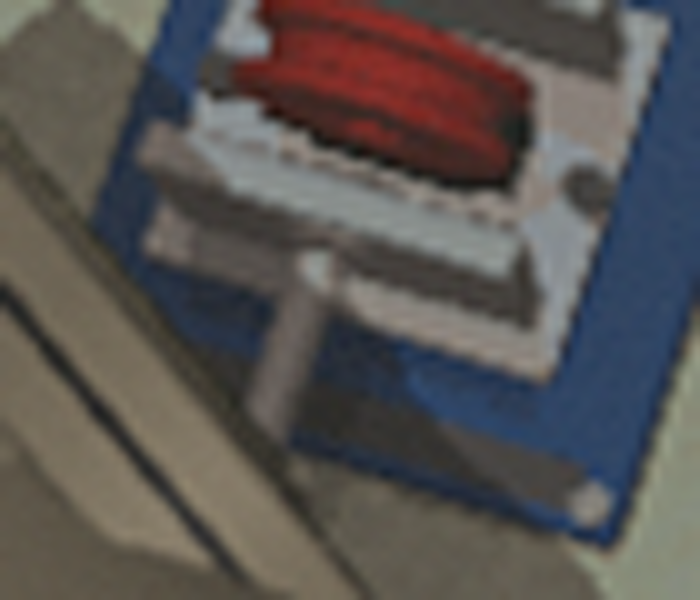

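```bash
python3 -m inch '[[[0,0,0],[0.8,-1.5,0],1],[[0,0,0],[0.8,-3,0],1],[[0,0,0],[0.8,-4,0],1],[[0,0,0],[0.8,-5,0],1]]'
python3 -c "
from h import *
st()"
python3 -m inch '[[[0,0,0],[0,-1,0],1],[[0,0,0],[0,-2,0],1]]'
python3 -c "
from h import *
st()"
```

```text
clock: 8.75
position: [0.495, 0.1961, 0.0462]
ee_rot: [-0.426, 0.564, 0.426, 0.564]
ft_force: [0.2, 0.4, -0.3]
grip_width: 0.229
t 8.75 tcp stand mm [-121.3    6.7   46.2] F stand [ 0.1  0.4 -0.3] M [ 0.02 -0.01  0.08] yaw -15.87 grip 0.229 err [-0.07 -0.   -0.01]
clock: 9.0
position: [0.497, 0.1955, 0.0462]
ee_rot: [-0.426, 0.564, 0.426, 0.564]
ft_force: [0.1, 0.2, -0.7]
grip_width: 0.226
t 9.0 tcp stand mm [-119.2    6.7   46.2] F stand [ 0.1  0.2 -0.7] M [ 0.07  0.01 -0.  ] yaw -15.87 grip 0.226 err [-0.07 -0.   -0.02]
```

Nothing has touched yet, and the tip is nominally at −27 mm. I'll keep going in small steps.

```bash
for i in 1; do python3 -m inch '[[[0,0,0],[0,-1,0],1],[[0,0,0],[0,-2,0],1]]'; done
python3 -m inch '[[[0,0,0],[0,-1,0],1],[[0,0,0],[0,-2,0],1]]'
python3 -c "
from h import *
st()"
```

```text
clock: 9.25
position: [0.499, 0.195, 0.0462]
ee_rot: [-0.426, 0.564, 0.426, 0.564]
ft_force: [0.5, 0.4, 0.2]
grip_width: 0.222
clock: 9.5
position: [0.501, 0.1944, 0.0462]
ee_rot: [-0.426, 0.564, 0.426, 0.564]
ft_force: [0.5, -0.1, -1.4]
grip_width: 0.221
t 9.5 tcp stand mm [-115.1    6.7   46.2] F stand [ 0.5  0.1 -1.4] M [ 0.03 -0.01  0.01] yaw -15.87 grip 0.221 err [-0.07 -0.   -0.01]
```

```bash
python3 -m inch '[[[0,0,0],[0,-1,0],1],[[0,0,0],[0,-2,0],1],[[0,0,0],[0,-3,0],1]]'
python3 -m inch '[[[0,0,0],[0,-1,0],1],[[0,0,0],[0,-2,0],1],[[0,0,0],[0,-3,0],1]]'
python3 -c "
from h import *
st()
for n in ['side','top']:
    I,D,K,M=cam(n)
    a=I[265:325,255:325] if n=='side' else I[205:265,235:305]
    cv2.imwrite(f'pics/{n}7.png',cv2.resize(a,None,fx=8,fy=8,interpolation=cv2.INTER_CUBIC)[:,:,::-1])"
```

```text
clock: 9.88
position: [0.5039, 0.1936, 0.0462]
ee_rot: [-0.426, 0.564, 0.426, 0.564]
ft_force: [0.7, 0.7, -0.2]
grip_width: 0.22
clock: 10.25
position: [0.5069, 0.1927, 0.0462]
ee_rot: [-0.426, 0.564, 0.426, 0.564]
ft_force: [-0.1, -0.7, -0.1]
grip_width: 0.226
t 10.25 tcp stand mm [-108.9    6.7   46.2] F stand [ 0.1 -0.7 -0.1] M [-0.03 -0.03  0.02] yaw -15.87 grip 0.226 err [-0.07  0.   -0.01]
```

View pics/side7.png

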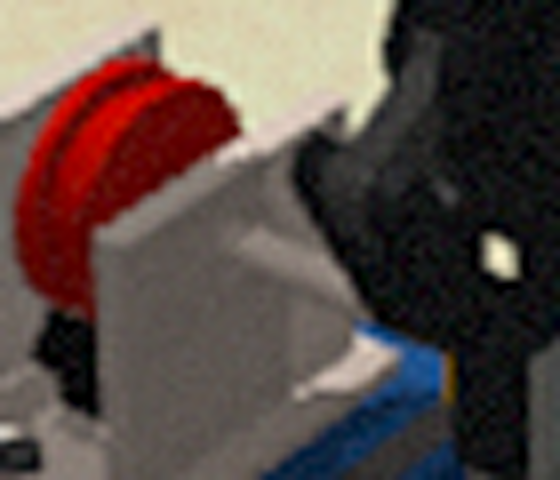

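View pics/top7.png

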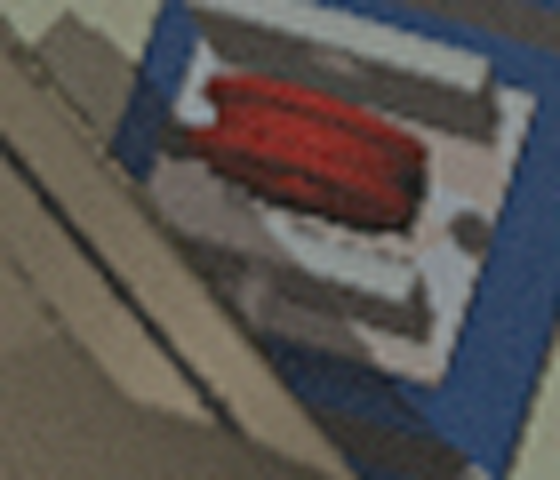

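The side view shows the rod entering the near ear's hole at crop (242,238), with no contact force. I'll continue.

```bash
python3 -m inch '[[[0,0,0],[0,-1,0],1],[[0,0,0],[0,-2,0],1],[[0,0,0],[0,-3,0],1],[[0,0,0],[0,-4,0],1]]'
python3 -m inch '[[[0,0,0],[0,-1,0],1],[[0,0,0],[0,-2,0],1],[[0,0,0],[0,-3,0],1],[[0,0,0],[0,-4,0],1]]'
python3 -m inch '[[[0,0,0],[0,-1.5,0],1],[[0,0,0],[0,-3,0],1],[[0,0,0],[0,-4.5,0],1],[[0,0,0],[0,-6,0],1]]'
python3 -c "
from h import *
st()"
```

```text
clock: 10.85
position: [0.5109, 0.1916, 0.0462]
ee_rot: [-0.426, 0.564, 0.426, 0.564]
ft_force: [0.8, -1.0, 0.3]
grip_width: 0.223
clock: 11.35
position: [0.5148, 0.1904, 0.0462]
ee_rot: [-0.426, 0.564, 0.426, 0.564]
ft_force: [0.3, 0.6, -1.2]
grip_width: 0.227
clock: 11.85
position: [0.5207, 0.1888, 0.0462]
ee_rot: [-0.426, 0.564, 0.426, 0.564]
ft_force: [0.1, 0.3, -0.8]
grip_width: 0.227
t 11.85 tcp stand mm [-94.6   6.7  46.2] F stand [ 0.   0.3 -0.8] M [ 0.    0.04 -0.  ] yaw -15.88 grip 0.227 err [-0.08 -0.   -0.01]
```

```bash
python3 -m inch '[[[0,0,0],[0,-1.5,0],1],[[0,0,0],[0,-3,0],1],[[0,0,0],[0,-4.5,0],1],[[0,0,0],[0,-6,0],1]]'
python3 -m inch '[[[0,0,0],[0,-1.5,0],1],[[0,0,0],[0,-3,0],1],[[0,0,0],[0,-4.5,0],1],[[0,0,0],[0,-6,0],1]]'
python3 -m inch '[[[0,0,0],[0,-1.5,0],1],[[0,0,0],[0,-3,0],1],[[0,0,0],[0,-4,0],1]]'
python3 -c "
from h import *
st()"
```

```text
clock: 12.35
position: [0.5265, 0.1871, 0.0462]
ee_rot: [-0.426, 0.564, 0.426, 0.564]
ft_force: [0.3, 0.2, -0.1]
grip_width: 0.225
clock: 12.85
position: [0.5324, 0.1854, 0.0462]
ee_rot: [-0.426, 0.564, 0.426, 0.564]
ft_force: [-0.5, -0.1, -1.5]
grip_width: 0.227
clock: 13.22
position: [0.5364, 0.1843, 0.0462]
ee_rot: [-0.426, 0.564, 0.426, 0.564]
ft_force: [0.6, -0.3, -0.1]
grip_width: 0.223
t 13.22 tcp stand mm [-78.3   6.6  46.2] F stand [ 0.6 -0.1 -0.1] M [-0.05  0.02  0.05] yaw -15.88 grip 0.223 err [-0.08  0.   -0.01]
```

```bash
python3 -m inch '[[[0,0,0],[0,-1,0],1],[[0,0,0],[0,-2,0],1],[[0,0,0],[0,-3,0],1],[[0,0,0],[0,-4,0],1]]'
python3 -m inch '[[[0,0,0],[0,-1,0],1],[[0,0,0],[0,-2,0],1]]'
python3 -m inch '[[[0,0,0],[0,-1,0],1],[[0,0,0],[0,-2,0],1]]'
python3 -c "
from h import *
st()"
```

```text
clock: 13.72
position: [0.5402, 0.1832, 0.0462]
ee_rot: [-0.426, 0.564, 0.426, 0.564]
ft_force: [0.3, 0.9, 0.2]
grip_width: 0.225
clock: 13.98
position: [0.5422, 0.1826, 0.0462]
ee_rot: [-0.426, 0.564, 0.426, 0.564]
ft_force: [0.1, 0.3, -1.1]
grip_width: 0.227
clock: 14.22
position: [0.5442, 0.1821, 0.0462]
ee_rot: [-0.426, 0.564, 0.426, 0.564]
ft_force: [0.1, 0.7, -0.0]
grip_width: 0.224
t 14.22 tcp stand mm [-70.1   6.6  46.2] F stand [-0.1  0.7 -0. ] M [0.08 0.01 0.02] yaw -15.88 grip 0.224 err [-0.08  0.   -0.01]
```

```bash
python3 -m inch '[[[0,0,0],[0,-1,0],1],[[0,0,0],[0,-2,0],1]]'
python3 -m inch '[[[0,0,0],[0,-1,0],1],[[0,0,0],[0,-2,0],1]]'
python3 -c "
from h import *
st()"
```

```text
clock: 14.48
position: [0.5462, 0.1815, 0.0462]
ee_rot: [-0.426, 0.564, 0.426, 0.564]
ft_force: [-0.6, 1.1, -0.8]
grip_width: 0.224
clock: 14.72
position: [0.5482, 0.1809, 0.0462]
ee_rot: [-0.426, 0.564, 0.426, 0.564]
ft_force: [0.1, -0.2, -1.1]
grip_width: 0.223
t 14.72 tcp stand mm [-66.    6.6  46.2] F stand [ 0.2 -0.1 -1.1] M [-0.04  0.03 -0.01] yaw -15.88 grip 0.223 err [-0.08 -0.   -0.02]
```

```bash
python3 -m inch '[[[0,0,0],[0,-1,0],1],[[0,0,0],[0,-2,0],1],[[0,0,0],[0,-3,0],1]]'
python3 -m inch '[[[0,0,0],[0,-1,0],1],[[0,0,0],[0,-2,0],1],[[0,0,0],[0,-3,0],1],[[0,0,0],[0,-4,0],1]]'
python3 -m inch '[[[0,0,0],[0,-1,0],1],[[0,0,0],[0,-2,0],1],[[0,0,0],[0,-3,0],1]]'
python3 -c "
from h import *
st()
for n in ['side','top']:
    I,D,K,M=cam(n)
    a=I[255:325,245:325] if n=='side' else I[185:265,225:315]
    cv2.imwrite(f'pics/{n}8.png',cv2.resize(a,None,fx=8,fy=8 if n=='side' else 7,interpolation=cv2.INTER_CUBIC)[:,:,::-1])"
```

```text
clock: 15.1
position: [0.5512, 0.1801, 0.0462]
ee_rot: [-0.426, 0.564, 0.426, 0.564]
ft_force: [-1.0, 0.2, -0.7]
grip_width: 0.226
clock: 15.6
position: [0.5551, 0.179, 0.0462]
ee_rot: [-0.426, 0.564, 0.426, 0.564]
ft_force: [-0.2, -0.6, 0.2]
grip_width: 0.226
clock: 15.98
position: [0.558, 0.1781, 0.0462]
ee_rot: [-0.426, 0.564, 0.426, 0.564]
ft_force: [0.1, 0.7, -0.6]
grip_width: 0.224
t 15.97 tcp stand mm [-55.8   6.6  46.2] F stand [-0.1  0.7 -0.6] M [ 0.   -0.    0.03] yaw -15.88 grip 0.224 err [-0.08 -0.   -0.02]
```

View pics/side8.png

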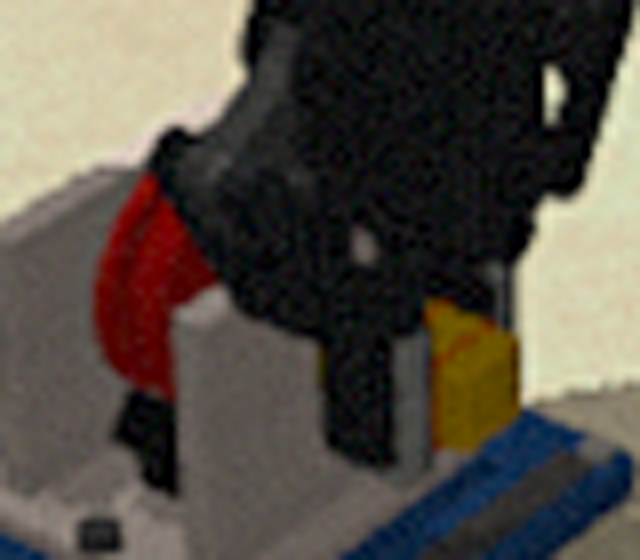

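View pics/top8.png

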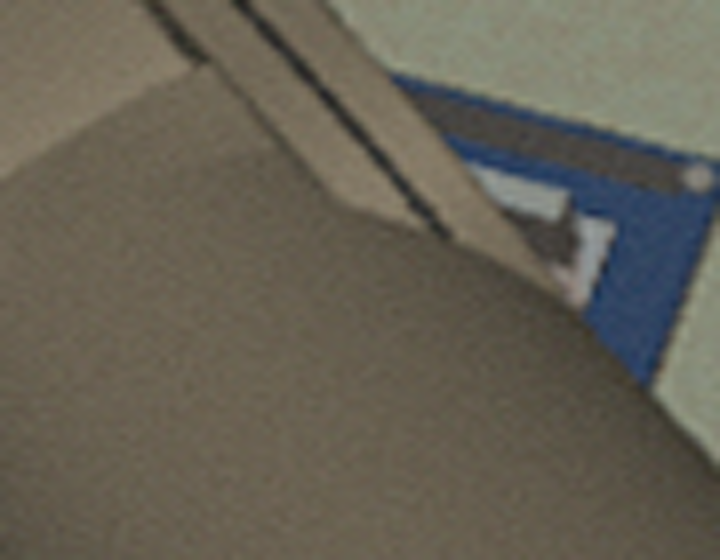

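```bash
python3 -m inch '[[[0,0,0],[0,-1,0],1],[[0,0,0],[0,-2,0],1],[[0,0,0],[0,-3,0],1]]'
python3 -m inch '[[[0,0,0],[0,-0.7,0],1],[[0,0,0],[0,-1,0],1]]'
python3 -m inch '[[[0,0,0],[0,-0.7,0],1],[[0,0,0],[0,-1,0],1]]'
python3 -c "
from h import *
st()"
```

```text
clock: 16.45
position: [0.5611, 0.1772, 0.0462]
ee_rot: [-0.426, 0.564, 0.426, 0.564]
ft_force: [0.7, 0.2, -0.0]
grip_width: 0.223
clock: 16.7
position: [0.562, 0.177, 0.0461]
ee_rot: [-0.426, 0.564, 0.426, 0.564]
ft_force: [-0.0, -0.1, -1.0]
grip_width: 0.226
clock: 16.95
position: [0.563, 0.1766, 0.0461]
ee_rot: [-0.426, 0.564, 0.426, 0.564]
ft_force: [-0.1, -0.6, -0.3]
grip_width: 0.227
t 16.95 tcp stand mm [-50.6   6.5  46.1] F stand [ 0.  -0.6 -0.3] M [-0.01 -0.01  0.  ] yaw -15.9 grip 0.227 err [-0.1  -0.   -0.01]
```

```bash
python3 -m inch '[[[0,0,0],[0,-0.5,0],1],[[0,0,0],[0,-0.8,0],1]]'
python3 -m inch '[[[0,0,0],[0,-0.5,0],1],[[0,0,0],[0,-0.8,0],1]]'
python3 -c "
from h import *
st()"
```

```text
clock: 17.2
position: [0.5635, 0.1766, 0.0461]
ee_rot: [-0.426, 0.565, 0.426, 0.564]
ft_force: [-3.1, 0.5, 1.4]
grip_width: 0.228
clock: 17.45
position: [0.5635, 0.1766, 0.046]
ee_rot: [-0.426, 0.565, 0.427, 0.564]
ft_force: [-7.3, -0.2, 2.5]
grip_width: 0.225
t 17.45 tcp stand mm [-50.    6.6  46. ] F stand [-7.  -2.1  2.5] M [-0.29  1.2  -0.04] yaw -15.87 grip 0.225 err [-0.07 -0.04 -0.12]
```

Contact came at −50.0 mm with about 7 N, which is the expected home position. I'll ease off, let go and lift away.

```bash
python3 -m inch '[[[0,0,0],[0,0.3,0],1],[[0,0,0],[0,0.3,0],0.7],[[0,0,0],[0,0.3,0],0.5],[[0,0,0],[0,0.3,0],0.4],[[0,0,0],[0,0.3,0],0.4]]'
python3 -c "
from h import *
st()
I,D,K,M=cam('wrist'); cv2.imwrite('pics/w9.png',I[:,:,::-1])"
```

```text
clock: 18.08
position: [0.5633, 0.1766, 0.046]
ee_rot: [-0.426, 0.565, 0.427, 0.564]
ft_force: [0.0, -0.2, 0.1]
grip_width: 0.599
t 18.07 tcp stand mm [-50.3   6.6  46. ] F stand [ 0.1 -0.2  0.1] M [-0.07 -0.05  0.02] yaw -15.87 grip 0.599 err [-0.07 -0.03 -0.11]
```

View pics/w9.png

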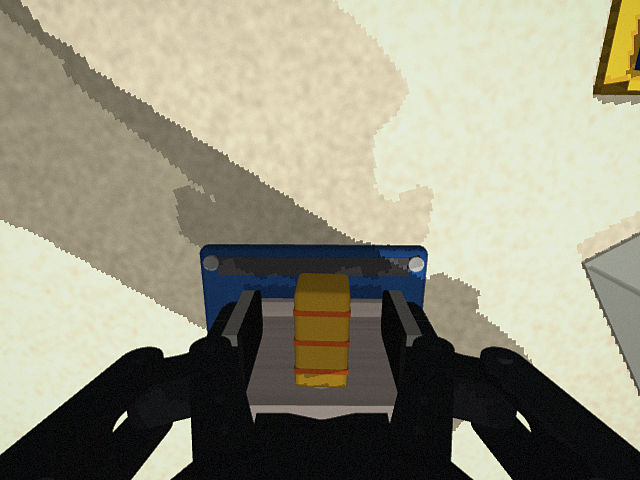

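The jaws are clear of the handle on both sides. I'll lift straight up, then back off to inspect.

```bash
python3 -m inch '[[[0,0,0],[-20,0,0],0.4],[[0,0,0],[-60,0,0],0.4],[[0,0,0],[-110,10,0],0.4],[[0,0,0],[-150,50,0],0.4],[[0,0,0],[-160,100,0],0.4],[[0,0,0],[-160,120,0],0.4],[[0,0,0],[-160,120,0],0.4]]'
python3 - <<'E'
from h import *
st()
for n in ['side','top','wrist']:
    I,D,K,M=cam(n)
    a=I[255:325,235:335] if n=='side' else I[175:275,225:345]
    if n=='wrist': a=I
    else: a=cv2.resize(a,None,fx=6,fy=6,interpolation=cv2.INTER_CUBIC)
    cv2.imwrite(f'pics/{n}10.png',a[:,:,::-1])
    Q=(cloud(D,K,M)-C)@S; h=cv2.cvtColor(I,cv2.COLOR_RGB2HSV)
    m=(cv2.inRange(h,(20,150,60),(35,255,255))>0)&(abs(Q[:,:,2]-.073)<.005)&(abs(Q[:,:,1])<.03)&(Q[:,:,0]<0)&(Q[:,:,0]>-.1)
    q=Q[m]
    if len(q)>10: print(n,len(q),cv2.minAreaRect(q[:,:2].astype(np.float32)),"x",np.percentile(q[:,0],[1,99]),"z fit",np.polyfit(q[:,0],q[:,2],1))
    e=(Q[:,:,0]>-.045)&(Q[:,:,0]<-.01)&(Q[:,:,2]>.079)&(abs(Q[:,:,1])<.05); q=Q[e]
    if len(q)>10: print("  ear top x",np.percentile(q[:,0],[2,98]))
E
```

```text
clock: 19.0
position: [0.4475, 0.2102, 0.2079]
ee_rot: [-0.427, 0.564, 0.426, 0.564]
ft_force: [0.4, -0.4, -0.3]
grip_width: 0.598
t 19.0 tcp stand mm [-170.9    7.4  207.9] F stand [ 0.5 -0.3 -0.3] M [ 0.01 -0.07 -0.  ] yaw -15.75 grip 0.598 err [ 0.05 -0.05  0.05]
side 170 ((-0.05013910308480263, 0.007316179573535919), (0.025776676833629608, 0.0415973961353302), 86.87178039550781) x [-0.07068756 -0.02979378] z fit [0.01624049 0.0725155 ]
  ear top x [-0.03081814 -0.01039212]
top 194 ((-0.04908625781536102, 0.00492611899971962), (0.019793512299656868, 0.038535650819540024), 89.35687255859375) x [-0.06815323 -0.0303862 ] z fit [0.00496177 0.073627  ]
  ear top x [-0.02835984 -0.02035093]
wrist 764 ((-0.05023333430290222, 0.0069631473161280155), (0.01935441605746746, 0.04116401448845863), 89.5267333984375) x [-0.07044592 -0.03085452] z fit [0.02611233 0.0742044 ]
  ear top x [-0.03065382 -0.02149228]
```

View pics/side10.png

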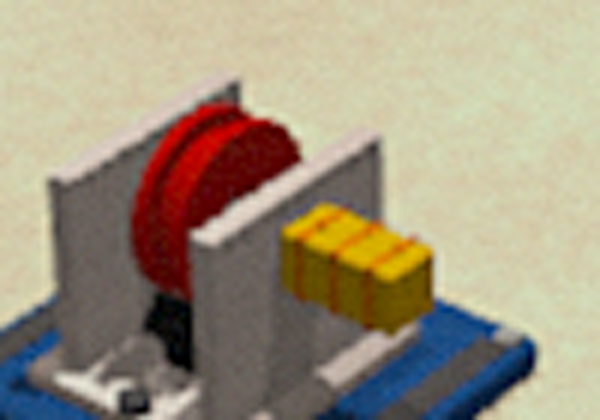

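View pics/top10.png

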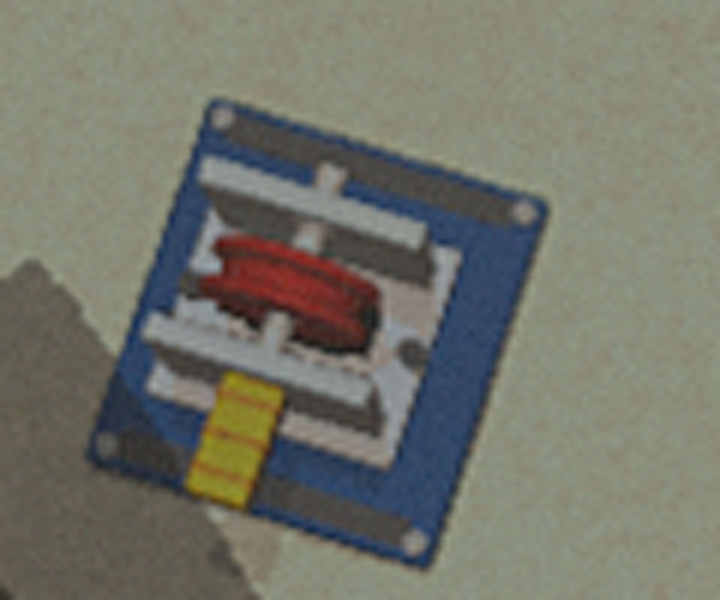

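View pics/wrist10.png

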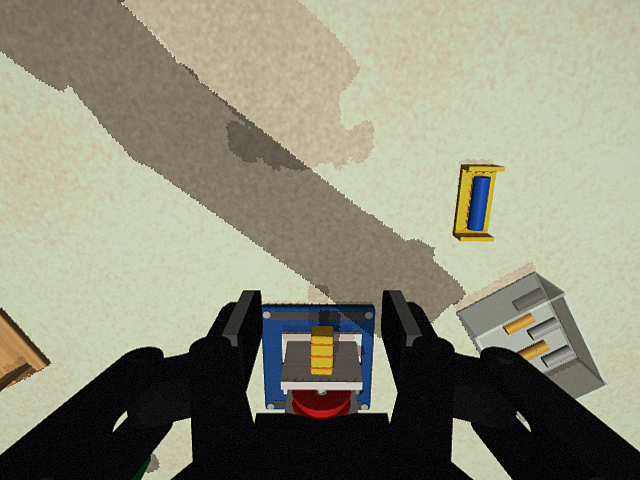

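The rod is visible beyond the far ear (top crop, about (332,178)). The handle's shoulder is flush with the near ear in all views, and the hand is clear. I'm handing in.

```bash
python3 -c "
from workcell import manip; print(manip.hand_in())"
```

```text
the job is handed in; nothing more can be done
None
```

The axle is through the near ear, the red pulley and the far ear, with its handle home against the near ear. It is released, and I handed the job in at about 19 s. No verdict was reported.

**Insertion:** I gripped the handle from above at about 50 N and lined the rod up using the side and top views. It went in by small steps with no force above noise, so I never had to search for the hole. I stopped when the handle met the near ear: about 7 N, with the gripper 50.0 mm on the robot's side of the stand centre, where home should be. The fork sat roughly 5 to 7 mm to the +y side.

**Last checks, after letting go:**
- **Handle position:** centre at −49 to −50 mm along the stand.
- **Shoulder gap:** the wrist camera showed the shoulder at −30.9 mm and the ear face at −30.7 mm, so there is no visible gap. The top camera's numbers left about 2 mm, within its noise.
- **Alignment:** the handle is within about 0.03 rad of level. Its heading is within about 0.01 rad by the top and wrist cameras, and about 0.05 rad by the noisier side camera.
- **Rod end:** visible beyond the far ear in the top view.
- **Robot:** about 16 cm above the handle and 12 cm back from it, touching nothing.

**Disagreements and gaps:** the side and top cameras differed by 2 to 4 mm on the fork's sideways offset and the hole's height, but the rod still went in cleanly. I did not re-measure the bystanders. I worked near none of them, and the holder and tub looked undisturbed in the last wrist view.

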